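# Feel round a belt cover's filed rim for burrs

### The arm

A 6-joint arm with a two-finger parallel gripper is mounted at the origin on the work surface. World frame = base frame: x ahead of the robot, y to its left, z up, the work surface at z = 0. Lengths are in m, angles in rad, forces in N, time in s.
With the tool pointing down it reaches from about 0.35 to 0.85 m from the base axis. Payload 8.1 kg.
Tool frame: the origin (TCP) lies at the centre of the arm's flange, where the gripper is bolted on; the fingertips stand 186 mm ahead of it and the grasp point (between the pads) lies 167 mm ahead of it; z points along the fingers, y is the line along which they close (so a half turn about z gives the same grasp; the last joint's range is limited). The gripper opens to 93 mm and grips with 3 to 60 N. Pads are 15 mm wide; open, the fingers measure 128 mm over their backs; the gripper's body (75 mm by 188 mm) begins 65 mm behind the grasp point.
Start: joints at [-1.202, 0.13, 1.488, -0, 1.523, -0.085], TCP at [0.263, -0.539, 0.405] pointing down, gripper open.
Joint ranges: [-2.96, 2.96], [-0.89, 2.26], [0.02, 2.5], [-1.34, 4.48], [0, 2.73], [-2.66, 2.66]. Speed limits (rad/s): [2.39, 2.39, 2.79, 3.14, 3.14, 3.14].

### API

Orientations are given as a rotation vector (axis times angle).
In Python, from plant import robot gives the robot as it stands.
- The arm moves only by the tool apply_moves, never from a script. Its argument "series" is a list of rows, each a list of 2 entries, a list of its own where there are three numbers: the shift along the tool's x, y, z in mm, then the turn, a rotation vector about the tool's x, y, z in rad. A call has 1 to 12 rows; each row shifts and turns the commanded pose from where the row before left it, along the tool's axes as they then stand; what a row does not reach is not made up. A row lasts 1/12 s, in which the tool goes at most 41.7 mm and 7.16 degrees, less where a joint would pass 70% of its speed; a pose out of reach is approached as far as the arm can. A call is refused whole if a number of a shift passes 41.7 or a number of a turn 0.125, either way. A call with a gripper value outside its range is refused whole. "claw" is the opening, from 0 (shut) to 1 (fully open), set as the call begins (left out, the last holds). The fingers move at their own pace and stop on an object; "newtons" is the grip in N (left out, the last holds). Time passes only in rows, so rows that do not move let the fingers close. It gives the time, the measured TCP pose, the force, the opening and the grip force at its end, in the units of the state.
- robot.read_state(): the state, without advancing time (a new reading comes with each control period).
- robot.read_camera(name): name is "scene" or "side" or "wrist"; returns (picture, depth): 420x560x3 uint8, blue, green, red; 420x560 float32, m along the optical axis (not along the pixel's ray), 0 where there is no reading.
- robot.calibration(name): a dict with "fx", "fy", "cx", "cy" (pixels), "extrinsics" (4x4, takes a point from world to camera coordinates). Camera axes: x right, y down, z forward; pixel columns grow to the right and rows downward; lengths in m; the calibration is good to about 2 mm. A picture is of the moment at which its call begins: read the wrist's pose just before it. calibration takes no time and is no camera call; for the wrist camera it gives the pose at the moment of the call.
- robot.close_job(): hands the job in; it is judged then, once.
The state is a dict: "t": time; "q": joint angles; "dq": joint speeds; "joint_torque": joint torques, N m; "tool_pos": TCP position; "orientation": TCP orientation; "force": force on the tool from outside, world axes, zero at the start; "wrist_torque": the same for the moment, N m; "opening": finger opening in m; "gripper_force": force on a finger pad.
Only numpy, scipy, OpenCV 4.12 (cv2) and the standard library are available. Lean on these libraries where they do the work, as an engineer would, in place of code of your own. Each camera call takes 0.05 s, during which the arm holds its last target. There are 200 camera calls.

### The job

The rim of the aluminium belt cover lying open side up in the foam pad has just been filed: feel it for burrs. Touch the top of the rim at the free end of the leg with the red hinge lugs and run the fingertips lightly along the whole rim, round the nose to the free end of the other leg, then lift clear. Do not press hard or lift the cover, and leave the file, the pulley and the jar where they are.

Things in the scene. Friction and masses are not known exactly. Their poses are not given: they have to be found in the camera images.
- cover (a joint): how far the belt cover is pressed down into the soft foam (m): 0 at rest, its rim then 74 mm above the bench. It sinks about 1 mm for every 2 N of downward push, stays level, springs back when released and bottoms at 12 mm; negative when lifted. The foam's pocket keeps it from moving sideways
- cover_centre (a point): centre of the underside of the belt cover: a cast aluminium U-shaped tray, 174 x 128 mm, 48 mm deep, open side up. Upright wall 4 mm thick: two straight legs 108 mm long, 124 mm apart between wall centres, joined by a half-round nose of radius 62 mm (its centre 23 mm from here towards the nose); open across the legs' free ends. Bosses inside are under 15 mm high
- rim_start (a point): point on the rim's top edge, mid-wall, at the free end of the leg with the hinge lugs: where the check begins. The two red lugs with brass bushes stand on the outside of this leg near its end, 13 mm and more below the rim
- rim_finish (a point): point on the rim's top edge, mid-wall, at the free end of the other, plain leg: where the check ends
- rim1: first stretch of the rim: the last 20 mm at the free end of the straight leg that carries the red hinge lugs. Like all the rim stretches: its origin lies mid-length on the rim's top edge, its x axis runs along the rim towards the next stretch, z is up; the wall is 4 mm thick and the rim is all at one height
- rim2: second stretch, the half of that straight leg next to the nose, 54 mm long (34 mm of unnamed rim lie between rim1 and rim2)
- rim3: third stretch, first 45-degree piece of the half-round nose, arc 49 mm long, radius 62 mm; origin on the arc itself, x axis tangent there
- rim4: fourth stretch, second 45-degree piece of the nose, as rim3
- rim5: fifth stretch, third 45-degree piece of the nose, as rim3
- rim6: sixth stretch, last 45-degree piece of the nose, as rim3
- rim7: seventh stretch, the half of the plain straight leg next to the nose, 54 mm long (34 mm of unnamed rim lie between rim7 and rim8)
- rim8: eighth and last stretch, the last 20 mm at the free end of the plain leg
- foam: dark grey soft foam pad, 230 x 180 x 30 mm, lying still on the bench, the cover nested in a pocket in its middle; origin at the centre of its underside on the bench, z up, x from the cover's open side towards its round nose, the hinge lugs on its +y side
- file: bystander: flat file with an orange handle lying on the bench beside the pad, 255 mm long (along its x axis, handle at -x, from -125 to +130 mm), 22 mm thick at the handle; origin on the bench below it
- pulley: bystander: loose steel V-belt pulley, 64 mm diameter, 34 mm high over its hub, lying on the bench beside the pad; origin at the centre of its underside
- jar: bystander: small glass jar of blue marking paint with black lid, 48 mm diameter, 58 mm high, standing on the bench; origin at the centre of its underside

How it is judged:
On the way, in this order (a step that is already met when the one before it is completed fails the run):
1. fingertips touch the rim stretch rim1 (contact force between the fingers and rim1 above 0.2 N), for 0.04 s.
2. fingertips touch the rim stretch rim2 (contact force between the fingers and rim2 above 0.2 N), for 0.04 s.
3. fingertips touch the rim stretch rim3 (contact force between the fingers and rim3 above 0.2 N), for 0.04 s.
4. fingertips touch the rim stretch rim4 (contact force between the fingers and rim4 above 0.2 N), for 0.04 s.
5. fingertips touch the rim stretch rim5 (contact force between the fingers and rim5 above 0.2 N), for 0.04 s.
6. fingertips touch the rim stretch rim6 (contact force between the fingers and rim6 above 0.2 N), for 0.04 s.
7. fingertips touch the rim stretch rim7 (contact force between the fingers and rim7 above 0.2 N), for 0.04 s.
8. fingertips touch the rim stretch rim8 (contact force between the fingers and rim8 above 0.2 N), for 0.04 s.
At the end, for the whole second after the job is handed in: the rim has been felt from the lug end to the plain end, all eight stretches in order; the cover is released and back at rest height within 1.5 mm; file, pulley and jar at rest within 15 mm of where they were (value of joint cover between -0.0015 and 0.0015 m and distance of each of file, pulley, jar from where it was at the start of the episode below 0.015 m and linear speed of each of file, pulley, jar below 0.02 m/s); the robot touches nothing.
It fails at once if the cover is pressed or knocked with more than 15 N (contact force between any of the fingers, the arm and cover above 15 N).
It fails at once if the cover is lifted more than 3 mm (value of joint cover below -0.003 m).
It fails at once if a bystander is moved more than 15 mm (distance of any of file, pulley, jar from where it was at the start of the episode above 0.015 m).
It also fails if it takes over 51 s, if anything falls off the work surface, if the arm or the gripper's body presses on something with over 40 N, if the wrist force passes 120 N, or if a joint passes its speed limit or range.

## Working session

There is one attempt and no reset: what is moved stays moved. The work goes in short steps, Python scripts to look and compute and a tool call to move; the robot and the scene stay as the last step left them, time stands still between calls to the robot, and variables do not carry over. Pictures are saved under pics/ and viewed, at most 10 in all, crops included, and the job is handed in when it is done.

Besides the shell and the picture viewer there is one more tool, called after "Request:" as name(argument=value, ...) on one line, values as JSON. apply_moves: Moves the arm, as the interface text tells. Its arguments: {"type":"object","properties":{"series":{"type":"array"},"claw":{"type":"number"},"newtons":{"type":"number"}},"required":["series"]}

```bash
mkdir -p pics; ls; python3 - <<'E'
from plant import robot
import cv2,numpy as np
s=robot.read_state();print(s)
for n in("scene","side","wrist"):
    p,d=robot.read_camera(n);c=robot.calibration(n)
    cv2.imwrite(f"pics/{n}0.png",p);np.savez(f"{n}0.npz",p=p,d=d,E=c["extrinsics"],K=[c[k] for k in("fx","fy","cx","cy")])
    print(n,c)
E
```

```text
pics
{'t': 0.0, 'q': array([-1.20245341e+00,  1.31139624e-01,  1.48928475e+00,  3.04516934e-05,
        1.52299231e+00, -8.53979191e-02]), 'dq': array([ 1.15048243e-04,  8.89014504e-04,  1.51742377e-03, -4.22276663e-05,
       -9.27693849e-04,  1.14896663e-03]), 'joint_torque': array([-2.16374312e-03, -5.59837747e+01, -4.91763496e+01,  7.65139866e-02,
        3.55193589e-02, -1.40059910e-04]), 'tool_pos': array([ 0.2629414 , -0.53905868,  0.403697  ]), 'orientation': array([-3.05932644e+00, -7.06226644e-01,  3.56489472e-04]), 'force': array([0.26450956, 0.06660481, 0.24851064]), 'wrist_torque': array([ 0.0461596 , -0.03613084,  0.02413205]), 'gripper_force': 0.0, 'opening': 0.09281107889863083}
scene {'fx': 405.7581898359839, 'fy': 405.7581898359839, 'cx': 274.564276719503, 'cy': 207.80618746044354, 'extrinsics': array([[-0.88149639,  0.47190898,  0.01631064,  0.46331708],
       [ 0.32327004,  0.62830576, -0.70762162, -0.18408345],
       [-0.34418106, -0.61849316, -0.70640329,  0.96791368],
       [ 0.        ,  0.        ,  0.        ,  1.        ]])}
side {'fx': 397.2171910671024, 'fy': 397.2171910671024, 'cx': 281.9590766077427, 'cy': 206.8816912557308, 'extrinsics': array([[-0.99839506, -0.05640612, -0.00506504,  0.55371947],
       [-0.03972667,  0.76128299, -0.64720166, -0.01464705],
       [ 0.04036206, -0.64596173, -0.76230201,  0.8594373 ],
       [ 0.        ,  0.        ,  0.        ,  1.        ]])}
wrist {'fx': 300.91279964162084, 'fy': 300.91279964162084, 'cx': 276.4961727509628, 'cy': 207.1539176865501, 'extrinsics': array([[ 0.43822385, -0.89886305, -0.00225232, -0.59862468],
       [-0.86808239, -0.4238648 ,  0.258402  , -0.03091935],
       [-0.23322269, -0.11128272, -0.96603485,  0.39049268],
       [ 0.        ,  0.        ,  0.        ,  1.        ]])}
```

View pics/scene0.png

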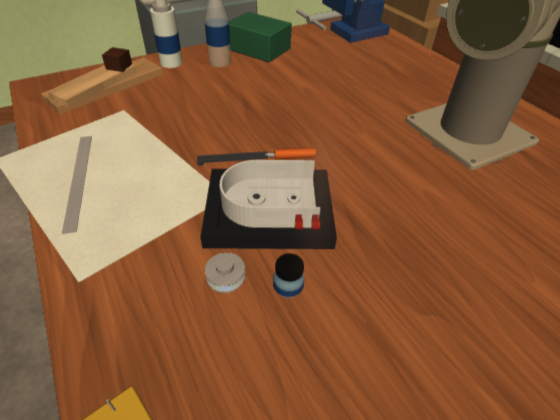

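View pics/side0.png

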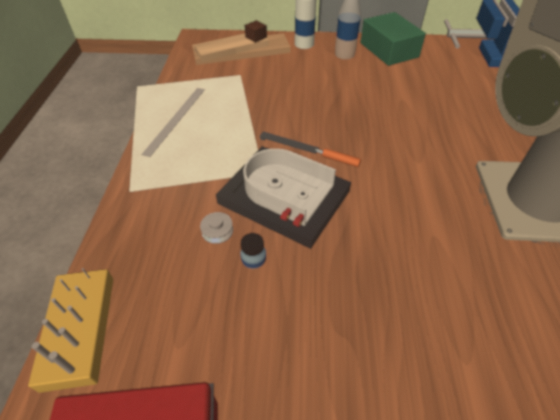

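The scene view shows the cover at about (268,195), with its red lugs at (307,222) and nose to the left. The file is at (255,155), the pulley at (225,272) and the jar at (289,275). The side view shows the cover at (290,185) and its lugs at (292,216). Next I'll fit the rim from depth.

```bash
cat > h.py <<'E'
import numpy as np,cv2
def load(n):
    z=np.load(n+".npz");p,d,E,K=z["p"],z["d"],z["E"],z["K"]
    v,u=np.mgrid[:420,:560]
    c=np.stack([(u-K[2])/K[0]*d,(v-K[3])/K[1]*d,d],-1)
    W=(c-E[:3,3])@E[:3,:3]
    W[d==0]=np.nan
    return p,d,W
def model(s):  # rim centreline, s from rim_start, in foam frame (x to nose, +y lug leg)
    s=np.asarray(s,float);L=85+23;A=np.pi*62
    # cover 174 long: open end at x=-85, nose centre at x=23
    x=np.where(s<L,-85+s,np.where(s<L+A,23+62*np.sin((s-L)/62),23-(s-L-A)))
    y=np.where(s<L,62,np.where(s<L+A,62*np.cos((s-L)/62),-62))
    return np.stack([x,y],-1)/1e3
E
python3 - <<'E'
from h import *
from scipy.optimize import least_squares
from scipy.spatial import cKDTree
R=[];
for n in("scene0","side0"):
    p,d,W=load(n);h=cv2.cvtColor(p,cv2.COLOR_BGR2HSV)
    red=((h[...,0]<6)|(h[...,0]>174))&(h[...,1]>190)&(h[...,2]>60)&(W[...,2]>.03)&(W[...,2]<.09)
    roi=np.zeros_like(red);roi[130:260,190:360]=1
    print(n,"red",red[roi].sum(),np.nanmedian(W[red&roi],0))
    rim=roi&(W[...,2]>.070)&(W[...,2]<.080)&(h[...,1]<90)
    P=W[rim];print(len(P),np.percentile(W[roi&(h[...,1]<90)&(W[...,2]>.04)][:,2],[50,90,99]),P.min(0),P.max(0))
    lug=np.nanmedian(W[red&roi],0)[:2];R.append(P)
    T=cKDTree(model(np.arange(0,411,1)))
    def res(q,P=P):
        c,s=np.cos(q[2]),np.sin(q[2]);return T.query((P[:,:2]-q[:2])@np.array([[c,-s],[s,c]]))[0]*1e3
    best=min((least_squares(res,[*P[:,:2].mean(0),a],loss="soft_l1",x_scale=[.01,.01,.1],diff_step=1e-4) for a in np.arange(-3,3.2,.4)),key=lambda r:r.cost)
    q=best.x;c,s=np.cos(q[2]),np.sin(q[2]);print("fit",q,np.median(best.fun),np.percentile(best.fun,90),"lug in cover",(lug-q[:2])@np.array([[c,-s],[s,c]]))
    for nm,m in(("file",(h[...,0]<14)&(h[...,1]>220)&(h[...,2]>190)),("jar",(h[...,2]<40)&(np.indices(red.shape)[0]>225))):
        k=m&(W[...,2]>.006)&(W[...,2]<.08);k[:130]=0;k[300:]=0;k[:,:190]=0;k[:,370:]=0;print(nm,k.sum(),np.nanmedian(W[k],0) if k.any() else 0)
E
```

```text
scene0 red 145 [0.53615117 0.11996291 0.05723015]
534 [0.05884934 0.07190712 0.07351243] [ 0.44675713 -0.05546269  0.07000234] [0.63339997 0.11402011 0.07476671]
fit [ 0.54934403  0.02010996 -0.48406201] 1.2037706026609287 2.4833779436367056 lug in cover [-0.05814656  0.08224136]
file 0 0
jar 2615 [0.60496526 0.09738016 0.02816882]
side0 red 0 [nan nan nan]
512 [0.05908932 0.07402281 0.07619112] [ 0.44629552 -0.05390596  0.0700067 ] [0.63432735 0.11766846 0.07756854]
fit [ 0.55011121  0.02114196 -0.48590248] 1.1727711735234285 2.5353846064030536 lug in cover [nan nan]
file 0 0
jar 0 0
  return np.nanmean(a, axis, out=out, keepdims=keepdims)
```

The two views agree to within 1 mm: centre (0.5497, 0.0206), yaw -0.485, with the lugs on the +y side as expected. I'll close the fingers and align tool y with cover x, which makes tool x run along cover y. Then I'll traverse.

Request:
apply_moves(series=[[[0,0,0],[0,0,-0.105]],[[0,0,0],[0,0,-0.105]],[[0,0,0],[0,0,-0.105]],[[0,0,0],[0,0,-0.105]],[[0,0,0],[0,0,-0.105]],[[0,0,0],[0,0,-0.107]],[[30,-4,0],[0,0,0]],[[30,-4,0],[0,0,0]],[[30,-4,0],[0,0,0]],[[30,-4,0],[0,0,0]],[[30,-4,0],[0,0,0]],[[30,-4,0],[0,0,0]]], claw=0, newtons=5)

```text
t: 1.15
tool_pos: [0.3259, -0.3674, 0.4044]
orientation: [-2.69, -1.622, 0.0]
force: [-0.6, 0.2, -0.8]
opening: 0.0176
gripper_force: 0.0
```

Request:
apply_moves(series=[[[30,-4,0],[0,0,0]],[[30,-4,0],[0,0,0]],[[30,-4,0],[0,0,0]],[[30,-4,0],[0,0,0]],[[30,-4,0],[0,0,0]],[[30,-4,0],[0,0,0]],[[30,-4,0],[0,0,0]],[[30,-4,0],[0,0,0]],[[30,-4,0],[0,0,0]],[[30,-4,0],[0,0,0]],[[0,0,0],[0,0,0]],[[0,0,0],[0,0,0]]])

```text
t: 2.15
tool_pos: [0.4304, -0.0835, 0.4045]
orientation: [-2.687, -1.628, 0.0]
force: [-0.2, -0.1, -0.7]
opening: 0.0001
gripper_force: 0.0
```

```bash
cat > w.py <<'E'
from plant import robot
from h import *
from scipy.spatial.transform import Rotation as Ro
C=np.array([.5497,.0206]);a=-.485
Rc=np.array([[np.cos(a),-np.sin(a)],[np.sin(a),np.cos(a)]])
def rep():
    s=robot.read_state();R=Ro.from_rotvec(s["orientation"]).as_matrix()
    tip=s["tool_pos"]+.186*R[:,2]
    print("t",s["t"],"tip mm in cover",((tip[:2]-C)@Rc*1e3).round(1),"z",(tip[2]*1e3).round(1),"yaw y",np.arctan2(R[1,1],R[0,1]).round(4),"zaxis",R[:,2].round(4),"F",s["force"].round(2),"open",s["opening"])
E
python3 - <<'E'
from w import *
rep();c=robot.calibration("wrist");p,d=robot.read_camera("wrist")
np.savez("wrist1.npz",p=p,d=d,E=c["extrinsics"],K=[c[k] for k in("fx","fy","cx","cy")])
cv2.imwrite("pics/wrist1.png",p)
_,_,W=load("wrist1")
L=(W[...,:2]-C)@Rc*1e3
m=(W[...,2]>.066)&(W[...,2]<.08)&(abs(L[...,0])<110)&(abs(L[...,1])<90)
print(m.sum(),np.percentile(W[m][:,2],[5,50,95]))
from scipy.spatial import cKDTree
Q=L[m];T=cKDTree(model(np.arange(411))*1e3);dd,i=T.query(Q);ok=dd<8
for lo,hi in((10,108),(108,303),(303,400)):
    k=ok&(i>=lo)&(i<hi);print(lo,k.sum(),(Q[k]-T.data[i[k]]).mean(0) if k.any() else 0)
print("x range of rim",np.percentile(Q[ok][:,0],[.5,99.5]))
E
```

```text
t 2.15 tip mm in cover [ -57.1 -147.8] z 218.5 yaw y -0.4815 zaxis [-4.e-04  1.e-04 -1.e+00] F [-0.19 -0.06 -0.65] open 7.868387910463102e-05
1549 [0.06773562 0.07337985 0.07488932]
10 0 0
108 1019 [-0.87017236 -0.38483376]
303 470 [ 0.01073089 -1.46438759]
x range of rim [-84.24244833  85.88030695]
```

The wrist view agrees with the fit to about 1.5 mm. Now I'll go over rim_start and down to just above the rim.

Request:
apply_moves(series=[[[30,-3,0],[0,0,0]],[[30,-3,0],[0,0,0]],[[30,-3,0],[0,0,0]],[[30,-3,0],[0,0,0]],[[30,-3,0],[0,0,0]],[[30,-3,0],[0,0,0]],[[29,-2,20],[0,0,0]],[[0,0,30],[0,0,0]],[[0,0,30],[0,0,0]],[[0,0,30],[0,0,0]],[[0,0,20],[0,0,0]],[[0,0,0],[0,0,0]]])

```text
t: 3.2
tool_pos: [0.5078, 0.1077, 0.2692]
orientation: [-2.688, -1.619, 0.013]
force: [-0.1, -0.2, -1.3]
opening: 0.0003
gripper_force: 0.0
```

```bash
python3 -c "
from w import *
rep()"
```

```text
t 3.2 tip mm in cover [-79.   56.5] z 83.2 yaw y -0.4867 zaxis [-0.0091 -0.0014 -1.    ] F [-0.06 -0.22 -1.28] open 0.0002996641552351591
```

Request:
apply_moves(series=[[[0,0,0],[0,0,0]],[[0,0,0],[0,0,0]],[[0,0,0],[0,0,0]]])

```text
t: 3.45
tool_pos: [0.5111, 0.109, 0.2771]
orientation: [2.689, 1.621, 0.005]
force: [0.2, -0.1, 0.0]
opening: 0.0006
gripper_force: 0.0
```

```bash
python3 -c "
from w import *
rep()"
```

```text
t 3.45 tip mm in cover [-74.8  60.5] z 91.1 yaw y -0.4859 zaxis [ 3.6e-03  3.0e-04 -1.0e+00] F [ 0.18 -0.1   0.01] open 0.0006357628523284537
```

Request:
apply_moves(series=[[[0,0,2],[0,0,0]],[[0,0,2],[0,0,0]],[[0,0,2],[0,0,0]],[[0,0,2],[0,0,0]],[[0,0,0],[0,0,0]],[[0,0,0],[0,0,0]],[[0,0,0],[0,0,0]],[[0,0,0],[0,0,0]],[[0,0,0],[0,0,0]],[[0,0,0],[0,0,0]]])

```text
t: 4.28
tool_pos: [0.51, 0.1094, 0.2668]
orientation: [2.69, 1.623, 0.0]
force: [-1.2, -0.6, 0.3]
opening: 0.0005
gripper_force: 0.0
```

```bash
python3 -c "
from w import *
rep()"
```

```text
t 4.2833 tip mm in cover [-76.6  60.1] z 80.8 yaw y -0.485 zaxis [ 1.e-04  0.e+00 -1.e+00] F [-1.17 -0.6   0.34] open 0.0005124522805811055
```

Request:
apply_moves(series=[[[0,0,1],[0,0,0]],[[0,0,1],[0,0,0]],[[0,0,1],[0,0,0]],[[0,0,1],[0,0,0]],[[0,0,1],[0,0,0]],[[0,0,1],[0,0,0]],[[0,0,1],[0,0,0]],[[0,0,1],[0,0,0]],[[0,0,0.5],[0,0,0]],[[0,0,0.5],[0,0,0]],[[0,0,0],[0,0,0]],[[0,0,0],[0,0,0]]])

```text
t: 5.28
tool_pos: [0.51, 0.1095, 0.2579]
orientation: [-2.69, -1.623, -0.0]
force: [-2.6, -0.2, 4.1]
opening: 0.0006
gripper_force: 2.1
```

```bash
python3 -c "
from w import *
rep()"
```

```text
t 5.2833 tip mm in cover [-76.6  60.1] z 71.9 yaw y -0.485 zaxis [ 1.e-04  0.e+00 -1.e+00] F [-2.62 -0.2   4.15] open 0.0005741230689699369
```

Contact is made at about 4 N. Now I'll sweep along the lug leg.

Request:
apply_moves(series=[[[0,2,0],[0,0,0]],[[0.5,4,0],[0,0,0]],[[0.5,5,0],[0,0,0]],[[0,5,0],[0,0,0]],[[0,5,0],[0,0,0]],[[0,5,0],[0,0,0]],[[0,5,0],[0,0,0]],[[0,5,0],[0,0,0]],[[0,5,0],[0,0,0]],[[0,5,0],[0,0,0]],[[0,5,0],[0,0,0]],[[0,5,0],[0,0,0]]])

```text
t: 6.28
tool_pos: [0.5604, 0.084, 0.2577]
orientation: [-2.69, -1.623, 0.0]
force: [-2.1, 2.3, 4.7]
opening: 0.0007
gripper_force: 2.4
```

```bash
python3 -c "
from w import *
rep()"
```

```text
t 6.2833 tip mm in cover [-20.1  61. ] z 71.7 yaw y -0.485 zaxis [-0.  0. -1.] F [-2.08  2.26  4.75] open 0.0006844238401733037
```

Request:
apply_moves(series=[[[0,5,0],[0,0,0]],[[0,5,0],[0,0,0]],[[0,5,0],[0,0,0]],[[0,5,0],[0,0,0]],[[0,5,0],[0,0,0]],[[0,5,0],[0,0,0]],[[0,5,0],[0,0,0]],[[0,5,0],[0,0,0]],[[0,3.5,0],[0,0,0]],[[-0.2,5.4,0],[0,0,0]],[[-0.7,5.4,0],[0,0,0]],[[-1.2,5.3,0],[0,0,0]]])

```text
t: 7.28
tool_pos: [0.6122, 0.0544, 0.2578]
orientation: [2.69, 1.623, 0.001]
force: [-2.2, 2.4, 4.9]
opening: 0.0007
gripper_force: 2.3
```

Request:
apply_moves(series=[[[-1.6,5.2,0],[0,0,0]],[[-2.1,5.0,0],[0,0,0]],[[-2.5,4.8,0],[0,0,0]],[[-2.9,4.6,0],[0,0,0]],[[-3.3,4.3,0],[0,0,0]],[[-3.6,4.0,0],[0,0,0]]])

```text
t: 7.78
tool_pos: [0.6293, 0.0269, 0.2579]
orientation: [2.69, 1.623, 0.001]
force: [-0.4, 3.7, 5.2]
opening: 0.0004
gripper_force: 2.3
```

```bash
python3 -c "
from w import *
rep()"
```

```text
t 7.7833 tip mm in cover [67.5 42.7] z 71.9 yaw y -0.485 zaxis [ 5.e-04  1.e-04 -1.e+00] F [-0.36  3.74  5.17] open 0.00039273386216782404
```

Request:
apply_moves(series=[[[-4.0,3.6,0],[0,0,0]],[[-4.3,3.3,0],[0,0,0]],[[-4.6,2.9,0],[0,0,0]],[[-4.8,2.5,0],[0,0,0]],[[-5,2.1,0],[0,0,0]],[[-5.2,1.6,0],[0,0,0]],[[-5.3,1.2,0],[0,0,0]],[[-5.4,0.7,0],[0,0,0]],[[-5.4,0.2,0],[0,0,0]],[[-5.4,-0.2,0],[0,0,0]],[[-5.4,-0.7,0],[0,0,0]],[[-5.3,-1.2,0],[0,0,0]]])

```text
t: 8.78
tool_pos: [0.6149, -0.0337, 0.2579]
orientation: [2.69, 1.623, 0.001]
force: [1.7, 1.2, 4.3]
opening: 0.0005
gripper_force: 2.3
```

```bash
python3 -c "
from w import *
rep()"
```

```text
t 8.7833 tip mm in cover [ 83.1 -17.7] z 71.9 yaw y -0.4851 zaxis [ 5.e-04 -1.e-04 -1.e+00] F [1.69 1.23 4.28] open 0.0005481078394870333
```

Request:
apply_moves(series=[[[-5.2,-1.6,0],[0,0,0]],[[-5,-2.1,0],[0,0,0]],[[-4.8,-2.5,0],[0,0,0]],[[-4.6,-2.9,0],[0,0,0]],[[-4.3,-3.3,0],[0,0,0]],[[-4,-3.6,0],[0,0,0]],[[-3.6,-4,0],[0,0,0]],[[-3.3,-4.3,0],[0,0,0]],[[-2.9,-4.6,0],[0,0,0]],[[-2.5,-4.8,0],[0,0,0]],[[-2.1,-5,0],[0,0,0]],[[-1.6,-5.2,0],[0,0,0]]])

```text
t: 9.78
tool_pos: [0.5552, -0.0517, 0.2578]
orientation: [2.69, 1.623, -0.0]
force: [2.2, -1.0, 5.2]
opening: 0.0006
gripper_force: 2.3
```

```bash
python3 -c "
from w import *
rep()"
```

```text
t 9.7833 tip mm in cover [ 38.7 -61.4] z 71.8 yaw y -0.4851 zaxis [ 2.e-04 -3.e-04 -1.e+00] F [ 2.16 -0.99  5.22] open 0.0006057504829404209
```

Request:
apply_moves(series=[[[-0.7,-5,0],[0,0,0]],[[-0.5,-5,0],[0,0,0]],[[-0.2,-5,0],[0,0,0]],[[0,-5,0],[0,0,0]],[[0,-5,0],[0,0,0]],[[0,-5,0],[0,0,0]],[[0,-5,0],[0,0,0]],[[0,-5,0],[0,0,0]],[[0,-5,0],[0,0,0]],[[0,-5,0],[0,0,0]],[[0,-5,0],[0,0,0]],[[0,-5,0],[0,0,0]]])

```text
t: 10.78
tool_pos: [0.5016, -0.0246, 0.2577]
orientation: [-2.69, -1.623, 0.0]
force: [2.8, -1.0, 4.8]
opening: 0.0005
gripper_force: 2.3
```

Request:
apply_moves(series=[[[0,-5,0],[0,0,0]],[[0,-5,0],[0,0,0]],[[0,-5,0],[0,0,0]],[[0,-5,0],[0,0,0]],[[0,-5,0],[0,0,0]],[[0,-5,0],[0,0,0]],[[0,-5,0],[0,0,0]],[[0,-5,0],[0,0,0]],[[0,-5,0],[0,0,0]],[[0,-5,0],[0,0,0]],[[0,-4,0],[0,0,0]],[[0,0,0],[0,0,0]]])

```text
t: 11.78
tool_pos: [0.4535, 0.0008, 0.2576]
orientation: [-2.689, -1.623, 0.001]
force: [-0.1, -0.7, 5.4]
opening: 0.0003
gripper_force: 2.6
```

```bash
python3 -c "
from w import *
rep()"
```

```text
t 11.7833 tip mm in cover [-76.1 -62.4] z 71.6 yaw y -0.4847 zaxis [-1.e-03  4.e-04 -1.e+00] F [-0.1  -0.72  5.39] open 0.0002782016006041768
```

The tip is on rim8 at about 5 N, at (-76, -62). I'll lift clear, let it settle and check.

Request:
apply_moves(series=[[[0,0,-1],[0,0,0]],[[0,0,-2],[0,0,0]],[[0,0,-4],[0,0,0]],[[0,0,-10],[0,0,0]],[[0,0,-20],[0,0,0]],[[0,0,-20],[0,0,0]],[[0,0,-20],[0,0,0]],[[0,0,-10],[0,0,0]],[[0,0,0],[0,0,0]],[[0,0,0],[0,0,0]],[[0,0,0],[0,0,0]],[[0,0,0],[0,0,0]]])

```text
t: 12.78
tool_pos: [0.4537, 0.0004, 0.3432]
orientation: [-2.688, -1.622, 0.003]
force: [-0.0, 0.1, -0.1]
opening: 0.0002
gripper_force: 0.0
```

```bash
python3 - <<'E'
from w import *
rep();p,d=robot.read_camera("side");cv2.imwrite("pics/side9.png",p)
E
```

```text
t 12.7833 tip mm in cover [-75.9 -62.8] z 157.2 yaw y -0.485 zaxis [-2.6e-03  3.0e-04 -1.0e+00] F [-0.02  0.13 -0.07] open 0.00023590357914760128
```

View pics/side9.png

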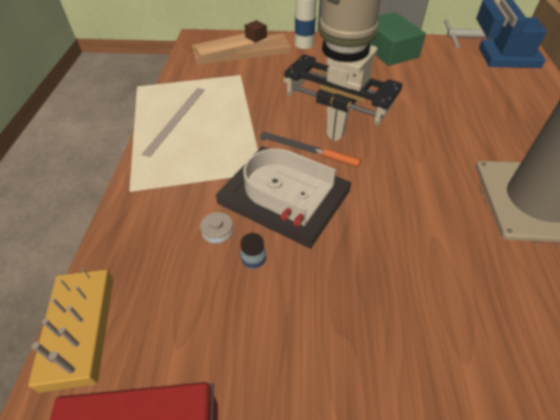

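The gripper hangs clear at about (337,125). The cover (290,185), file, pulley (216,227) and jar (252,250) haven't moved. Handing in.

```bash
python3 -c "
from plant import robot
print(robot.close_job())"
```

```text
the job is handed in; nothing more can be done
None
```

I ran the closed fingertips along the whole rim, from the lug end round the nose to the plain end, with readings of about 4–5 N throughout. I then lifted clear: the cover, file, pulley and jar looked unmoved in the last picture, and I handed the job in at about 13 s; no verdict was returned.

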